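Snap the water filter's spout clip shut with pliers

TASK

The orange snap clip round the rubber sleeve of the water filter's sloping spout was left open and the joint would leak. Take the red-handled pliers, hold them in line with the sloping spout with one jaw outside each of the clip's two ears, and squeeze until the clip clicks fully shut. Then open the jaws, lift the pliers away and lay them (do not drop them) flat on the worktop, well clear of the filter; leave the tumbler, mug, lemon and garlic where they are.

Things in the scene. Friction and masses are not known exactly. Their poses are not given: they have to be found in the camera images.
- filter: Counter-top water filter, fixed: white cylinder with a blue band, 127 mm across, 281 mm high. Origin: centre of its underside, z up. On its -x side (facing the robot, yaw within 0.3) a spout falls at 35 degrees: collar, black sleeve 24 mm across with the clip, then steel tube 12 mm across that bends to plumb 80 mm beyond the clip; mouth 0.17 m out, 0.12 m high.
- clip (a point): Where the jaws bite: midway between the clip's ears, 24 mm off the spout's axis; fixed, 0.113 m out from the filter's axis, 0.22 m high. x: up the slope along the spout to the housing; y: level, the way the ears close; z: square to the spout, up and toward the robot, 35 degrees from vertical. Ears: 6 mm either way in x, from 11 mm below to 9 mm above in z (tongue: 13). Free on its -x and +z sides.
- clip_l: Half of the orange hinged snap clip on the +y side of clip, a half ring with an ear 12 mm wide, 20 mm high, 3 mm thick. Origin: the hinge pin below the sleeve, 40.5 mm below clip along its z. Turns only about that pin; both halves move together, mirrored.
- clip_r: The other half of the clip, on the -y side of clip, same size and hinge.
- ear_l (a point): Middle of the outer face of clip_l's ear, where a jaw presses. It is about 14 mm from ear_r with the clip open and 8 mm when it has clicked shut. Squeezing meets up to about 10 N on each ear; past about 11 mm the tongue springs over, the resistance drops away and the clip stays shut.
- ear_r (a point): Middle of the outer face of clip_r's ear.
- pliers: Loose flat-nose pliers, 165 mm long, 18 mm thick, 0.14 kg, lying flat (nose away from the robot, yaw within 0.5): red handles, steel jaws 10 mm thick. Origin: pivot axis, at the underside; x from pivot to nose, z up. A spring holds them open. Handles from 35 to 115 mm behind the pivot, jaw tips 50 mm ahead of it, centre of mass 54 mm behind it.
- pliers_grip (a point): Where to take the pliers, a finger outside each handle: 62 mm behind the pivot, 9 mm above the underside. Width here: 60 mm free, 52 to 54 carried, about 44 when the jaws meet the open clip, 33 to 36 when it has clicked shut. The spring pushes each handle out with 5 N (free) to 9 N (squeezed); with the clip about 15 N. Carry with the fingers stopped at about 53 mm, squeeze with 25 N.
- pliers_jaw (a point): Bite point midway between the jaws, 38 mm ahead of the pivot, 9 mm above the underside; axes of pliers. Gap between the jaws here: 25 mm free, about 21 mm when carried. To bite, bring this point to clip with the pliers' x and z along the clip's x and z.
- tumbler: Clear glass tumbler, 80 mm across, 91 mm high, origin under its centre. Bystander.
- mug: White mug with grey dots, 82 x 114 x 91 mm, origin under its centre. Bystander.
- lemon: Lemon, 83 x 58 x 58 mm. Bystander.
- garlic: Bulb of garlic, 60 x 57 x 58 mm. Bystander.

How it is judged (in metres and radians):
On the way, in this order (a step that is already met when the one before it is completed fails the run):
1. the pliers are taken by the fingers and lifted clear of the worktop (height (world z) of pliers above 0.06 m and contact force between the fingers and pliers above 1 N), for 0.1 s.
2. the clip is squeezed fully shut by the pliers, a jaw on each ear, the pliers in line with the spout to about 15 degrees (distance between ear_l and ear_r below 0.0095 m and contact force between pliers and clip_l above 1 N and contact force between pliers and clip_r above 1 N and angle between the x axis of pliers and the x axis of clip, either way round below 0.26 rad), for 0.1 s.
At the end, for the whole second after the job is handed in: The clip is snapped shut (ear faces under 9.5 mm apart) and the pliers lie released, still and flat on the worktop (within 6 degrees, underside within 12 mm of it), their pivot more than 0.15 m from the filter's axis (distance between ear_l and ear_r below 0.0095 m and height (world z) of pliers below 0.012 m and angle between pliers's own z axis and vertical below 0.1 rad and linear speed of pliers below 0.02 m/s and horizontal distance between pliers and filter above 0.15 m); the robot touches nothing.
It fails at once if the tumbler, mug, lemon or garlic shifted by more than 3 cm (distance of any of tumbler, mug, lemon, garlic from where it was at the start of the episode above 0.03 m).
It fails at once if the pliers let go or dropped while more than 6 cm above the worktop (height (world z) of pliers above 0.06 m and contact force between the fingers and pliers below 0.02 N).
It also fails if it takes over 51 s, if anything falls off the work surface, if the arm or the gripper's body presses on something with over 40 N, if the wrist force passes 120 N, or if a joint passes its speed limit or range.

ROBOT

A 7-joint arm with a two-finger parallel gripper is mounted at the origin on a cart in front of the work surface, level with it; the furniture and walls round the work are solid. World frame = base frame: x ahead of the robot, y to its left, z up, the work surface at z = 0. Lengths are in m, angles in degrees, forces in N, time in s.
With the tool pointing down it reaches from about 0.425 to 0.875 m from the base axis. Payload 4.7 kg.
Tool frame: the origin (TCP) lies on the centre line of the jaws, within the pads' length; the fingertips stand 19 mm ahead of it and the grasp point (between the pads) is the TCP; z points along the fingers, y is the line along which they close (so a half turn about z gives the same grasp; the last joint's range is limited). The gripper opens to 87 mm and grips with 3 to 60 N. Pads are 19 mm wide; open, the fingers measure 117 mm over their backs; the gripper's body (75 mm by 190 mm) begins 51 mm behind the grasp point.
Start: joints at [68.016, 18.392, -4.016, 83.108, 1.295, 78.541, -3.26], TCP at [0.252, -0.599, 0.242] pointing down, gripper open.
Joint ranges: [-163.93, 163.93], [-17.29, 119.83], [-79.2, 71.16], [3.27, 140.29], [-89.18, 269.18], [5.43, 117.66], [-154.24, 154.24]. Speed limits (degrees/s): [147.25, 147.25, 180, 180, 180, 180, 180].

INTERFACE

Orientations are given as [roll, pitch, yaw] about the fixed x, y, z axes, in that order (R = Rz(yaw) Ry(pitch) Rx(roll)).
In Python, from cell import env, imaging gives the robot as it stands.
- The arm moves only by the shell command python3 -m crank 'ROWS' [OPENING] [FORCE]. ROWS is JSON, a list of rows, each an object of numbers: "x", "y", "z": the shift along the tool's x, y, z in m; "turn": the turn about the tool's z in rad. In form: [{"x": .., "y": .., "z": .., "turn": ..}, ...]. A call has 1 to 12 rows; each row is the pose to reach, as a shift and turn from the pose commanded when the call began, along the tool's axes at that moment; what a row does not reach only later rows make up. A row lasts 1/8 s, in which the tool goes at most 62.5 mm and 10.7 degrees, less where a joint would pass 70% of its speed; a pose out of reach is approached as far as the arm can. A call with a gripper value outside its range is refused whole. OPENING is the finger opening in m, from 0 to 0.087, set as the call begins (- or left out, the last holds). The fingers move at their own pace and stop on an object; FORCE is the grip in N (left out, the last holds). Time passes only in rows, so rows that repeat a pose let the fingers close. It gives the time, the measured TCP pose, the force, the opening and the grip force at its end, in the units of the state.
- env.get_obs(): the state, without advancing time (a new reading comes with each control period).
- imaging.read_camera(name): name is "scene" or "side" or "wrist"; returns the picture (384x512x3 uint8, red, green, blue); there is no depth.
- imaging.get_calibration(name): a dict with "camera_matrix" (3x3 intrinsics, pixels), "position" and "attitude" of the camera in the world. Camera axes: x right, y up, looking along -z (the intrinsics and any distortion apply to the point x, -y, -z); pixel columns grow to the right and rows downward; lengths in m; the calibration is good to about 2 mm. A picture is of the moment at which its call begins: read the wrist's pose just before it. get_calibration takes no time and is no camera call; for the wrist camera it gives the pose at the moment of the call.
- env.sign_off(): hands the job in; it is judged then, once.
The state is a dict: "time_s": time; "qpos": joint angles; "joint_velocities": joint speeds; "effort": joint torques, N m; "tool_pos": TCP position; "tool_rot": TCP orientation; "force": force on the tool from outside, world axes, zero at the start; "wrist_torque": the same for the moment, N m; "grip_width": finger opening in m; "grasp_force": force on a finger pad.
Only numpy, scipy, OpenCV 4.12 (cv2) and the standard library are available. Lean on these libraries where they do the work, as an engineer would, in place of code of your own. Each camera call takes 0.05 s, during which the arm holds its last target. There are 200 camera calls.

## Working session

There is one attempt and no reset: what is moved stays moved. The work goes in short steps, Python scripts to look and compute and a shell command to move; the robot and the scene stay as the last step left them, time stands still between calls to the robot, and variables do not carry over. Pictures are saved under pics/ and viewed, at most 10 in all, crops included, and the job is handed in when it is done.

```bash
ls; mkdir -p pics; python3 - <<'E'
from cell import env, imaging
import cv2
for n in ("scene","side","wrist"):
    im=imaging.read_camera(n); cv2.imwrite(f"pics/{n}0.png",im[:,:,::-1])
    c=imaging.get_calibration(n); print(n,c)
print(env.get_obs())
E
```

```text
pics
scene {'camera_matrix': array([[380.74931619,   0.        , 256.7501327 ],
       [  0.        , 380.74931619, 192.39971412],
       [  0.        ,   0.        ,   1.        ]]), 'position': array([-0.18066523,  0.35820376,  0.82794276]), 'attitude': array([  50.94843438,    0.3961862 , -117.76528763])}
side {'camera_matrix': array([[437.73995154,   0.        , 250.01180138],
       [  0.        , 437.73995154, 193.80808412],
       [  0.        ,   0.        ,   1.        ]]), 'position': array([ 0.25523713, -1.04899847,  0.95217069]), 'attitude': array([ 53.64523069,   1.31083978, -16.89844475])}
wrist {'camera_matrix': array([[278.7537131 ,   0.        , 255.13477495],
       [  0.        , 278.7537131 , 190.54583624],
       [  0.        ,   0.        ,   1.        ]]), 'position': array([ 0.32292079, -0.57088962,  0.3839746 ]), 'attitude': array([-1.61291792e+01,  1.79947431e-02, -6.72551191e+01])}
{'time_s': 0.15, 'qpos': array([68.01790927, 18.42837047, -4.0156392 , 83.15647661,  1.29491844,
       78.54118012, -3.26164051]), 'joint_velocities': array([-0.00399173, -0.12663778,  0.02473367, -0.20962399, -0.05867042,
       -0.02125562, -0.06887036]), 'effort': array([-7.59301165e-04, -4.91798508e+01, -4.04958576e-01, -3.12877715e+01,
       -6.40216819e-02,  4.04934876e-02,  7.96588711e-05]), 'tool_pos': array([ 0.25159512, -0.59892765,  0.2407441 ]), 'tool_rot': array([-1.79919182e+02,  4.86088903e-03,  2.27898806e+01]), 'force': array([ 0.62252185,  0.76367069, -0.48167541]), 'wrist_torque': array([-0.01448137,  0.04141482,  0.00542432]), 'grasp_force': 0.0, 'grip_width': 0.08684465395851332}
```

View pics/scene0.png

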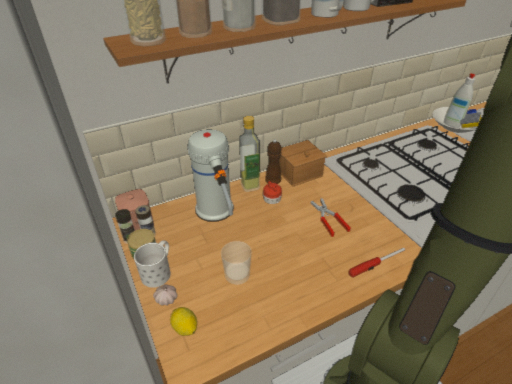

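View pics/side0.png

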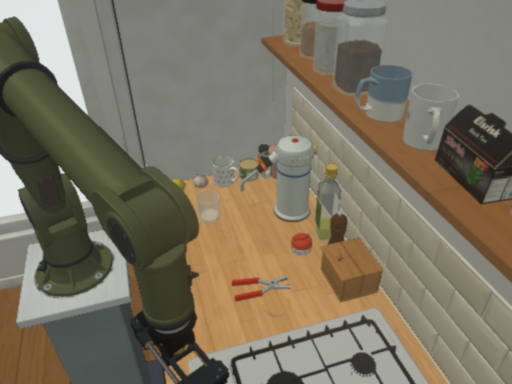

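Scene: pliers near (325,212), filter base near (213,213), clip near (220,175). Side: pliers pivot near (266,287), clip near (264,163). I'll enlarge both.

```bash
cat > h.py <<'E'
import numpy as np, cv2
from scipy.spatial.transform import Rotation as R
from cell import env, imaging
def rot(rpy): return R.from_euler('xyz',rpy,degrees=True).as_matrix()
def ray(n,u,v,c=None):
    c=c or imaging.get_calibration(n); K=c['camera_matrix']
    d=np.linalg.solve(K,[u,v,1.0]); d=rot(c['attitude'])@[d[0],-d[1],-d[2]]
    return c['position'],d/np.linalg.norm(d)
def onz(n,u,v,z,c=None):
    p,d=ray(n,u,v,c); return p+d*(z-p[2])/d[2]
def tri(obs):
    A=0;b=0;L=[]
    for o in obs:
        p,d=ray(*o); M=np.eye(3)-np.outer(d,d); A=A+M;b=b+M@p;L.append((p,M))
    x=np.linalg.solve(A,b); return x,[np.linalg.norm(M@(x-p)) for p,M in L]
def proj(n,P,c=None):
    c=c or imaging.get_calibration(n); q=rot(c['attitude']).T@(np.asarray(P)-c['position'])
    w=c['camera_matrix']@[q[0],-q[1],-q[2]]; return w[:2]/w[2]
E
python3 - <<'E'
import cv2,numpy as np
a=cv2.imread('pics/scene0.png');b=cv2.imread('pics/side0.png')
def cr(i,u,v,w,h,s): 
    return cv2.resize(i[v:v+h,u:u+w],None,fx=s,fy=s,interpolation=cv2.INTER_CUBIC)
# each 400x300
m=np.vstack([np.hstack([cr(a,180,125,80,60,5),cr(a,295,190,80,60,5)]),np.hstack([cr(b,230,130,80,60,5),cr(b,220,255,80,60,5)])])
cv2.imwrite('pics/m.png',m)
E
```

```text
(no output)
```

View pics/m.png

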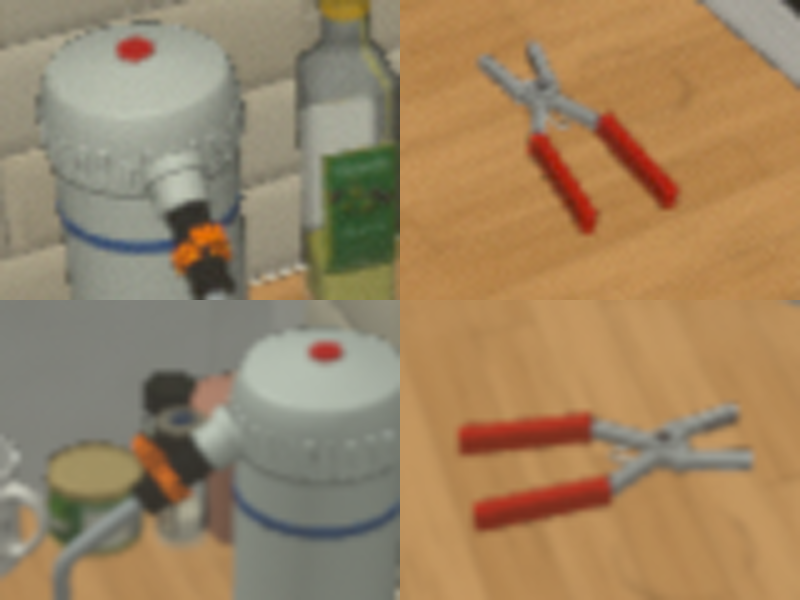

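```bash
python3 - <<'E'
from h import *
S=lambda u,v:('scene',180+u/5,125+v/5); D=lambda u,v:('side',230+u/5,130+(v-300)/5)
def pr(n,a): print(n,np.round(a[0],4),np.round(a[1],4))
pr('top',tri([S(135,49),D(326,352)]))
pr('ears',tri([S(212,237),D(145,450)]))
pr('sleeve end',tri([S(212,293),D(143,498)]))
pr('sleeve top',tri([S(182,205),D(205,460)]))
P=lambda u,v:('scene',295+(u-400)/5,190+v/5);Q=lambda u,v:('side',220+(u-400)/5,255+(v-300)/5)
for n,a,b in [('piv',P(541,92),Q(663,440)),('hL',P(588,226),Q(463,438)),('hR',P(670,200),Q(477,517)),('tL',P(482,60),Q(736,411)),('tR',P(533,46),Q(750,460))]:
    pr(n,tri([a,b]));print(onz(*a,.012),onz(*b,.012))
E
```

```text
top [0.7178 0.0495 0.2791] [0.002 0.002]
ears [0.6016 0.0575 0.226 ] [0.003 0.003]
sleeve end [0.6009 0.0603 0.1891] [0.0027 0.0027]
sleeve top [0.6431 0.0555 0.216 ] [0.0016 0.0016]
piv [ 0.5388 -0.2538  0.0154] [0.0031 0.0031]
[ 0.53784425 -0.25611863  0.012     ] [ 0.54277882 -0.24876878  0.012     ]
hL [ 0.4322 -0.2122  0.0092] [0.0038 0.0038]
[ 0.42561819 -0.21021695  0.012     ] [ 0.4352284  -0.21206843  0.012     ]
hR [ 0.4255 -0.2693  0.0092] [0.0029 0.0029]
[ 0.4200589  -0.26708087  0.012     ] [ 0.42764144 -0.26977789  0.012     ]
tL [ 0.5875 -0.2419  0.0105] [0.0029 0.0029]
[ 0.58230363 -0.24054128  0.012     ] [ 0.58985372 -0.24099736  0.012     ]
tR [ 0.582  -0.2792  0.0114] [0.0025 0.0025]
[ 0.5782161  -0.27842864  0.012     ] [ 0.5842074  -0.27787896  0.012     ]
```

Measured: the filter axis is near (0.718, 0.050), the clip near (0.605, 0.057, 0.22), and the pliers' pivot near (0.540, -0.253) with yaw about -7°. I'll hover over the grip and look closer.

```bash
python3 -m crank '[{"x":0.17,"y":-0.12,"z":0.03,"turn":0.26},{"x":0.346,"y":-0.238,"z":0.10,"turn":0.52},{"x":0.346,"y":-0.238,"z":0.10,"turn":0.52},{"x":0.346,"y":-0.238,"z":0.10,"turn":0.52},{"x":0.346,"y":-0.238,"z":0.10,"turn":0.52},{"x":0.346,"y":-0.238,"z":0.10,"turn":0.52},{"x":0.346,"y":-0.238,"z":0.10,"turn":0.52},{"x":0.346,"y":-0.238,"z":0.10,"turn":0.52},{"x":0.346,"y":-0.238,"z":0.10,"turn":0.52},{"x":0.346,"y":-0.238,"z":0.10,"turn":0.52}]' 0.087 6
python3 - <<'E'
from h import *
import pickle
im=imaging.read_camera('wrist');c=imaging.get_calibration('wrist');pickle.dump(c,open('w1.pkl','wb'))
cv2.imwrite('pics/w1.png',cv2.resize(im[:,:,::-1],None,fx=1.5,fy=1.5,interpolation=cv2.INTER_CUBIC))
print(env.get_obs()['tool_pos'],env.get_obs()['tool_rot'])
E
```

```text
time_s: 1.4
tool_pos: [0.4778, -0.2477, 0.1417]
tool_rot: [180.0, 0.0, -7.2]
force: [0.0, 0.2, 0.2]
grip_width: 0.0871
grasp_force: 0.0
[ 0.47783981 -0.2476164   0.1418178 ] [ 1.79957518e+02 -1.18019432e-02 -7.17575807e+00]
```

View pics/w1.png

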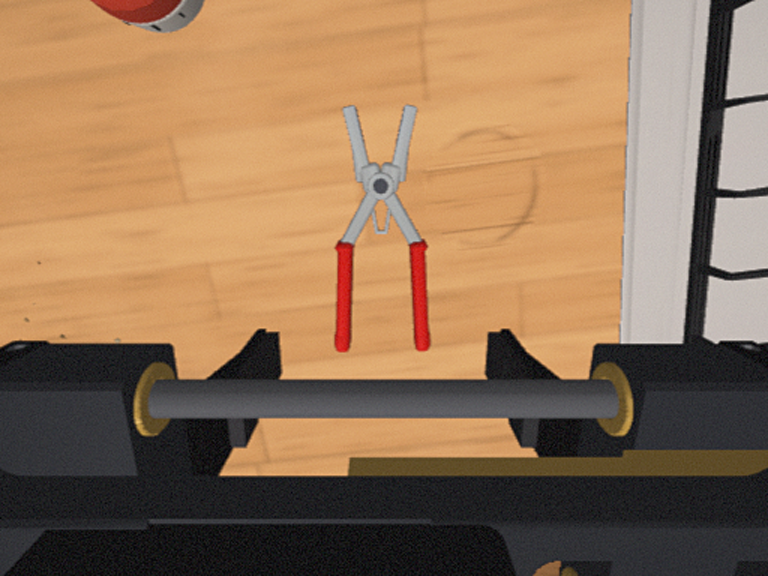

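The wrist view shows the pivot at (380,186), handle ends at (342,349) and (422,349), and tips at (349,107) and (409,107). These are pixels in the 1.5x enlargement.

```bash
python3 - <<'E'
from h import *
import pickle
c=pickle.load(open('w1.pkl','rb'))
f=lambda u,v,z:onz('wrist',u/1.5,v/1.5,z,c)
p=f(380,186,.018);h=(f(342,349,.012)+f(422,349,.012))/2;t=(f(349,107,.013)+f(409,107,.013))/2
print(p,h,t,np.linalg.norm(p-h),np.linalg.norm(p-t)); d=t-h;y=np.arctan2(d[1],d[0]);print(np.degrees(y))
g=p[:2]-.062*np.array([np.cos(y),np.sin(y)]);o=env.get_obs();e=g-o['tool_pos'][:2]
a=np.radians(o['tool_rot'][2]);print(g,e@[np.cos(a),np.sin(a)],e@[np.sin(a),-np.cos(a)])
# other scene things on table
for n,q in [('bottle base sc',('scene',249,185)),('bottle sd',('side',322,232)),('jar',('scene',272,200)),('box',('scene',300,178)),('tumbler',('scene',236,275))]: print(n,onz(*q,0))
print('bottle top',tri([('scene',249,120),('side',331,168)]))
E
```

```text
[ 0.54228603 -0.25554737  0.018     ] [ 0.42995432 -0.24251289  0.012     ] [ 0.58813231 -0.26080979  0.013     ] 0.11324447321803247 0.04641739150166825
-6.5982418860447964
[ 0.4806967  -0.24842316] 0.002935287956377881 0.0004435734971869204
bottle base sc [ 0.77480428 -0.10736791  0.        ]
bottle sd [ 7.72095088e-01 -8.09988821e-02  1.11022302e-16]
jar [ 6.64812751e-01 -1.38474753e-01 -1.11022302e-16]
box [ 0.72416135 -0.28841326  0.        ]
tumbler [0.43574122 0.10405082 0.        ]
bottle top (array([ 0.76549729, -0.10709789,  0.26340944]), [np.float64(0.0024762497560469163), np.float64(0.0024762497560468976)])
```

```bash
python3 -m crank '[{"x":0.003,"z":0.05},{"x":0.003,"z":0.10},{"x":0.003,"z":0.12},{"x":0.003,"z":0.12},{"x":0.003,"z":0.12}]' 0.087 20
python3 -m crank '[{"z":0},{"z":0},{"z":0},{"z":0},{"z":0},{"z":0}]' 0.053 20
```

```text
invalid input
invalid input
```

```bash
python3 -m crank '[{"x":0.003,"y":0,"z":0.05,"turn":0},{"x":0.003,"y":0,"z":0.10,"turn":0},{"x":0.003,"y":0,"z":0.12,"turn":0},{"x":0.003,"y":0,"z":0.12,"turn":0},{"x":0.003,"y":0,"z":0.12,"turn":0}]' 0.087 20
python3 -m crank '[{"x":0,"y":0,"z":0,"turn":0},{"x":0,"y":0,"z":0,"turn":0},{"x":0,"y":0,"z":0,"turn":0},{"x":0,"y":0,"z":0,"turn":0},{"x":0,"y":0,"z":0,"turn":0},{"x":0,"y":0,"z":0,"turn":0}]' 0.053 20
```

```text
time_s: 2.08
tool_pos: [0.4812, -0.2474, 0.0217]
tool_rot: [180.0, -0.0, -7.1]
force: [0.3, -0.2, 1.0]
grip_width: 0.0871
grasp_force: 0.0
time_s: 2.82
tool_pos: [0.4815, -0.2463, 0.0217]
tool_rot: [180.0, 0.0, -7.0]
force: [-1.2, -0.4, 1.3]
grip_width: 0.0534
grasp_force: 6.4
```

```bash
python3 -c "
from h import *
print(tri([('scene',112,42),('side',265,40)]), tri([('scene',122,66),('side',266,47)]))"
python3 -m crank '[{"x":0,"y":0,"z":-0.02,"turn":0},{"x":0,"y":0,"z":-0.06,"turn":0},{"x":0,"y":0,"z":-0.11,"turn":0},{"x":0,"y":0,"z":-0.16,"turn":0},{"x":0,"y":0,"z":-0.21,"turn":0},{"x":0,"y":0,"z":-0.26,"turn":0},{"x":0,"y":0,"z":-0.30,"turn":0},{"x":0,"y":0,"z":-0.305,"turn":0},{"x":0,"y":0,"z":-0.305,"turn":0}]'
```

```text
(array([0.6897167 , 0.24227888, 0.55290642]), [np.float64(0.01758106049411445), np.float64(0.01758106049411441)]) (array([0.68770757, 0.23754663, 0.51691519]), [np.float64(0.0017133835664393062), np.float64(0.0017133835664395081)])
time_s: 3.95
tool_pos: [0.4813, -0.246, 0.3255]
tool_rot: [-180.0, 0.1, -7.0]
force: [-0.8, 0.6, -1.3]
grip_width: 0.0532
grasp_force: 5.6
```

```bash
python3 -m crank '[{"x":0.02,"y":-0.04,"z":0,"turn":-0.18},{"x":0.04,"y":-0.08,"z":0,"turn":-0.36},{"x":0.06,"y":-0.12,"z":0,"turn":-0.54},{"x":0.08,"y":-0.16,"z":0,"turn":-0.72},{"x":0.10,"y":-0.19,"z":0,"turn":-0.907},{"x":0.105,"y":-0.202,"z":0,"turn":-0.907},{"x":0.105,"y":-0.202,"z":0,"turn":-0.907},{"x":0.105,"y":-0.202,"z":0,"turn":-0.907}]'
python3 - <<'E'
from h import *
a=imaging.read_camera('scene')[90:220,150:350,::-1];b=imaging.read_camera('side')[70:220,200:400,::-1]
r=lambda i:cv2.resize(i,(400*2//2,int(i.shape[0]*2)),interpolation=cv2.INTER_CUBIC)
cv2.imwrite('pics/s2.png',np.vstack([cv2.resize(a,None,fx=2,fy=2),cv2.resize(b,None,fx=2,fy=2)]))
E
```

```text
time_s: 4.95
tool_pos: [0.6096, -0.0605, 0.3259]
tool_rot: [-180.0, 0.1, 44.8]
force: [0.2, -0.3, -1.3]
grip_width: 0.053
grasp_force: 5.5
```

View pics/s2.png

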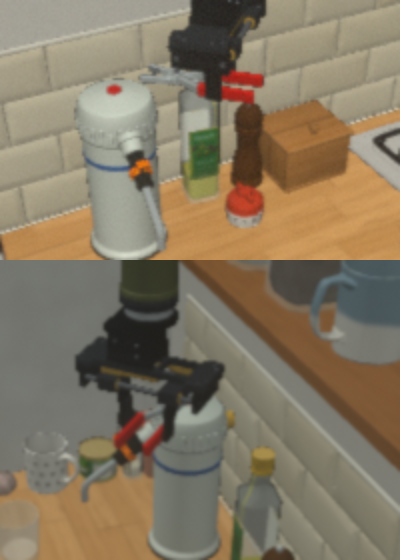

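```bash
python3 -m crank '[{"x":0,"y":0,"z":0.012,"turn":0},{"x":0.004,"y":0,"z":0.024,"turn":0},{"x":0.006,"y":0,"z":0.032,"turn":0},{"x":0.009,"y":0,"z":0.040,"turn":0},{"x":0.012,"y":0,"z":0.048,"turn":0},{"x":0.015,"y":0,"z":0.055,"turn":0},{"x":0.018,"y":0,"z":0.062,"turn":0},{"x":0.021,"y":0,"z":0.069,"turn":0},{"x":0.024,"y":0,"z":0.076,"turn":0},{"x":0.024,"y":0,"z":0.082,"turn":0},{"x":0.024,"y":0,"z":0.082,"turn":0}]'
python3 - <<'E'
from h import *
a=imaging.read_camera('scene')[80:210,150:310,::-1];b=imaging.read_camera('side')[110:210,220:380,::-1]
r=lambda i:cv2.resize(i,None,fx=2.5,fy=2.5,interpolation=cv2.INTER_CUBIC)
cv2.imwrite('pics/s3.png',np.vstack([r(a),r(b)]))
E
```

```text
time_s: 6.42
tool_pos: [0.6271, -0.0415, 0.2439]
tool_rot: [-180.0, 0.0, 45.0]
force: [-0.3, -0.5, -2.0]
grip_width: 0.053
grasp_force: 5.5
```

View pics/s3.png

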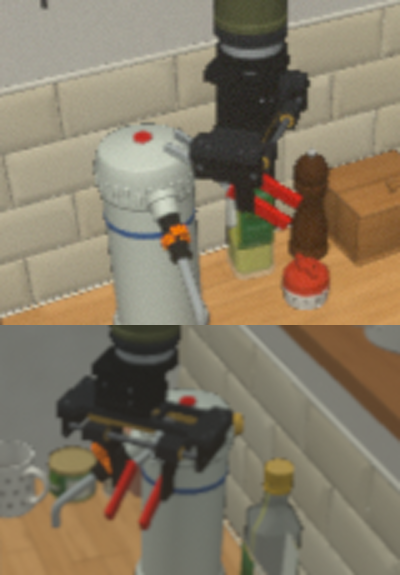

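The nose rests on the filter's shoulder and the pliers have pitched up in the hand. Handle ends are at scene crop (287,222) and (298,203), and side crop (110,515) and (146,522).

```bash
python3 - <<'E'
from h import *
S=lambda u,v:('scene',150+u/2.5,80+v/2.5);D=lambda u,v:('side',220+u/2.5,110+(v-325)/2.5)
a=tri([S(287,221),D(110,514)]);b=tri([S(297,203),D(146,522)]);print(a,b)
m=(a[0]+b[0])/2;o=env.get_obs();C=o['tool_pos']-[0,0,.0127]
d=C-m;print(m,d,np.linalg.norm(d),np.degrees(np.arcsin(d[2]/np.linalg.norm(d))))
E
```

```text
(array([ 0.5788943 , -0.06055978,  0.21313678]), [np.float64(0.002594329380149542), np.float64(0.002594329380149586)]) (array([ 0.61126457, -0.08968845,  0.21120654]), [np.float64(0.005351634805608982), np.float64(0.005351634805609049)])
[ 0.59507943 -0.07512412  0.21217166] [0.03228909 0.03354055 0.01970936] 0.05055702894863646 22.94480308968659
```

```bash
python3 -m crank '[{"x":0.003,"y":0,"z":0.007,"turn":0},{"x":0.006,"y":0,"z":0.014,"turn":0},{"x":0.008,"y":0,"z":0.020,"turn":0},{"x":0.008,"y":0,"z":0.020,"turn":0},{"x":-0.005,"y":0,"z":0.000,"turn":0},{"x":-0.04,"y":0,"z":-0.03,"turn":0},{"x":-0.09,"y":0,"z":-0.03,"turn":0},{"x":-0.14,"y":0,"z":-0.03,"turn":0},{"x":-0.14,"y":0,"z":-0.03,"turn":0}]'
python3 - <<'E'
from h import *
A=imaging.read_camera('scene')[:,:,::-1];B=imaging.read_camera('side')[:,:,::-1]
cv2.imwrite('pics/A4.png',A);cv2.imwrite('pics/B4.png',B)
o=env.get_obs();p=o['tool_pos'];print(p,proj('scene',p),proj('side',p))
r=lambda i,n:cv2.resize(i[int(max(0,proj(n,p)[1]-50)):,int(max(0,proj(n,p)[0]-66)):][:100,:133],None,fx=6,fy=6,interpolation=cv2.INTER_CUBIC)[:600]
x,y=r(A,'scene'),r(B,'side');k=400
print([ (int(max(0,proj(n,p)[0]-66)),int(max(0,proj(n,p)[1]-50))) for n in('scene','side')])
z=np.hstack([cv2.resize(x,(400,300)),cv2.resize(y,(400,300))]);cv2.imwrite('pics/m4.png',z)
E
```

```text
time_s: 7.65
tool_pos: [0.5256, -0.1458, 0.2767]
tool_rot: [179.8, 0.1, 44.5]
force: [0.8, -0.2, -1.1]
grip_width: 0.0529
grasp_force: 5.6
[ 0.52822338 -0.14126616  0.27643756] [300.10007183 149.58651492] [254.8266491  187.12247499]
[(234, 99), (188, 137)]
```

View pics/m4.png

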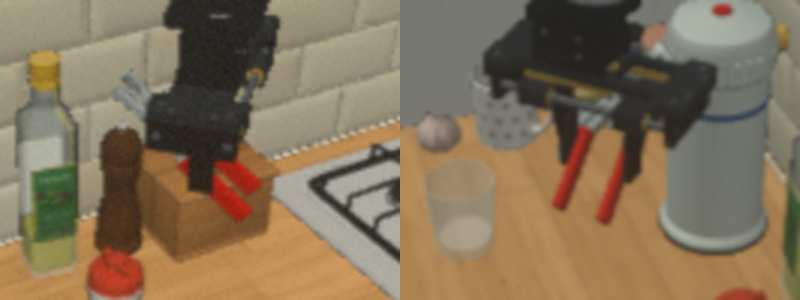

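Pliers are free again, held and tilted further. Handle ends are at scene (247,215) and (257,186), side (560,205) and (604,219). Tips are at scene (117,97) and (127,74).

```bash
python3 - <<'E'
from h import *
S=lambda u,v:('scene',234+u/3,99+v/3);D=lambda u,v:('side',188+(u-400)/3,137+v/3)
a=tri([S(247,214),D(560,204)]);b=tri([S(256,186),D(604,218)]);print(a,b)
m=(a[0]+b[0])/2;o=env.get_obs();C=o['tool_pos']-[0,0,.0127]
d=C-m;print(o['tool_pos'],o['tool_rot'],d,np.linalg.norm(d),np.degrees(np.arcsin(d[2]/np.linalg.norm(d))))
# predicted pixels vs pitch: handle ends at -53 , tips at +112 along, lateral
yw=np.radians(o['tool_rot'][2])
for th in (24,28,32,36,40):
    t=np.radians(th);x=np.array([np.cos(yw)*np.cos(t),np.sin(yw)*np.cos(t),np.sin(t)]);y=np.array([-np.sin(yw),np.cos(yw),0])
    E=lambda s,w:C+x*s+y*w
    q=lambda n,P:np.round((proj(n,P)-([234,99] if n=='scene' else [188,137]))*3)+([0,0] if n=='scene' else [400,0])
    print(th,[q('scene',E(-52,w*1)) if 0 else q('scene',E(-.052,w)) for w in(.026,-.026)],[q('side',E(-.052,w)) for w in(.026,-.026)],[q('scene',E(.111,w)) for w in(.015,-.015)])
E
```

```text
(array([ 0.48040467, -0.16078656,  0.23724534]), [np.float64(0.005315452471796719), np.float64(0.005315452471796833)]) (array([ 0.51152063, -0.19255615,  0.23785667]), [np.float64(0.00490147873495431), np.float64(0.0049014787349545294)])
[ 0.52822338 -0.14126616  0.27643756] [ 1.79849308e+02 -5.78019465e-02  4.48549962e+01] [0.03226073 0.03540519 0.02618655] 0.05458953907484787 28.665754251633306
24 [array([242., 208.]), array([253., 176.])] [array([550., 202.]), array([602., 218.])] [array([ 84., 111.]), array([94., 95.])]
28 [array([240., 211.]), array([251., 179.])] [array([551., 204.]), array([603., 220.])] [array([ 88., 105.]), array([97., 89.])]
32 [array([238., 213.]), array([249., 182.])] [array([552., 206.]), array([604., 222.])] [array([92., 99.]), array([102.,  83.])]
36 [array([235., 216.]), array([246., 184.])] [array([553., 207.]), array([605., 223.])] [array([97., 93.]), array([107.,  77.])]
40 [array([233., 218.]), array([243., 186.])] [array([555., 208.]), array([606., 224.])] [array([102.,  88.]), array([112.,  72.])]
```

```bash
python3 -m crank '[{"x":0.02,"y":-0.03,"z":0,"turn":0.17},{"x":0.05,"y":-0.06,"z":0,"turn":0.34},{"x":0.08,"y":-0.10,"z":0,"turn":0.51},{"x":0.10,"y":-0.14,"z":0,"turn":0.68},{"x":0.128,"y":-0.167,"z":0,"turn":0.865},{"x":0.128,"y":-0.167,"z":0.01,"turn":0.865},{"x":0.128,"y":-0.167,"z":0.03,"turn":0.865},{"x":0.128,"y":-0.167,"z":0.05,"turn":0.865},{"x":0.128,"y":-0.167,"z":0.068,"turn":0.865},{"x":0.128,"y":-0.167,"z":0.068,"turn":0.865},{"x":0.128,"y":-0.167,"z":0.068,"turn":0.865},{"x":0.128,"y":-0.167,"z":0.068,"turn":0.865}]'
python3 - <<'E'
from h import *
import pickle
W=imaging.read_camera('wrist')[:,:,::-1];c=imaging.get_calibration('wrist');pickle.dump(c,open('w5.pkl','wb'))
B=imaging.read_camera('side')[:,:,::-1];A=imaging.read_camera('scene')[:,:,::-1]
o=env.get_obs();print(o['tool_pos'],o['tool_rot'],c['position'])
P=[.6054,.0588,.22]
print('clip px',[proj(n,P) for n in('scene','side')],proj('wrist',P,c))
r=lambda i,s:cv2.resize(i,None,fx=s,fy=s,interpolation=cv2.INTER_CUBIC)
top=r(W[0:200,120:387],3)[:,:800]  # 600 high too big -> scale
top=r(W[0:225,122:389],1.5)
bot=np.hstack([r(B[120:200,190:323],3)[:240],r(A[120:200,160:293],3)[:240]])
t=np.zeros((338,798,3),np.uint8);t[:,:400]=r(W[0:225,122:389],1.5)[:338,:400]
t[:, 400:]=r(W[0:112,190:322],3.0)[:338,:398].copy() if r(W[0:113,190:323],3.0)[:338,:398].shape[:2]==(338,398) else cv2.resize(W[0:113,190:323],(398,338),interpolation=cv2.INTER_CUBIC)
cv2.imwrite('pics/m5.png',np.vstack([t,cv2.resize(bot,(798,240))])); cv2.imwrite('pics/W5.png',W)
E
```

```text
time_s: 9.25
tool_pos: [0.5015, 0.0682, 0.2075]
tool_rot: [-180.0, -0.1, -4.6]
force: [0.4, 0.3, -1.4]
grip_width: 0.0534
grasp_force: 5.7
[0.50119168 0.06815506 0.20708727] [ 1.79996273e+02 -5.80376084e-02 -4.59439904e+00] [0.57811971 0.06069513 0.35073561]
clip px [array([220.94093323, 172.68116488]), array([259.53112235, 162.03382799])] [254.21993145  43.39592189]Traceback (most recent call last):
  File "<stdin>", line 13, in <module>
ValueError: could not broadcast input array from shape (336,396,3) into shape (338,398,3)
```

```bash
python3 - <<'E'
from h import *
import pickle
W=imaging.read_camera('wrist')[:,:,::-1];c=imaging.get_calibration('wrist');pickle.dump(c,open('w5.pkl','wb'))
B=imaging.read_camera('side')[:,:,::-1];A=imaging.read_camera('scene')[:,:,::-1]
r=lambda i,s:cv2.resize(i,s,interpolation=cv2.INTER_CUBIC)
cv2.imwrite('pics/m5.png',np.vstack([np.hstack([r(W[0:225,105:405],(400,300)),r(W[0:120,175:335],(400,300))]),np.hstack([r(B[120:195,200:300],(400,300)),r(A[120:195,170:270],(400,300))])]))
E
```

```text
(no output)
```

View pics/m5.png

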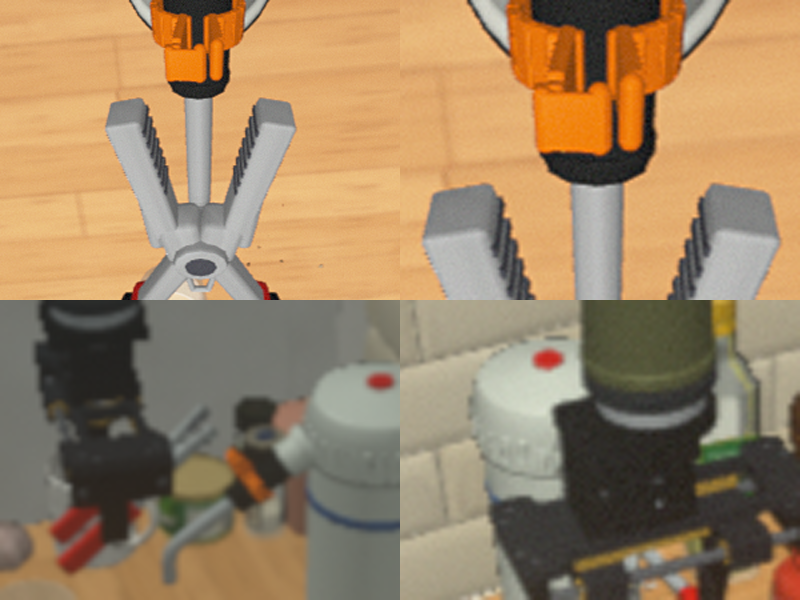

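Wrist view: jaws are symmetric about column 601 and the clip ring about 597 (ears about 590–597). The spout is parallel in yaw, and in the side view the pliers' slope matches the spout's. Next I check the slide and pitch numerically.

```bash
python3 - <<'E'
from h import *
import pickle
from scipy.optimize import least_squares
c=pickle.load(open('w5.pkl','rb'));o=env.get_obs();T=o['tool_pos'];yw=np.radians(-4.6)
Y=np.array([-np.sin(yw),np.cos(yw),0])
def ax(th):
    x=np.array([np.cos(yw)*np.cos(th),np.sin(yw)*np.cos(th),np.sin(th)]);return x,np.cross(x,Y)
q=lambda P:proj('wrist',P,c)
# pivot top (z=+9 above mid): v=200 ; tip top edge (z=+5): v=75 ; unknown pitch, slide s
C=T-[0,0,.0127]
def f(p):
    x,z=ax(p[0]);return [q(C+x*(.062+p[1])+z*.009)[1]-200,q(C+x*(.112+p[1])+z*.005)[1]-75]
s=least_squares(f,[.6,0]);print(np.degrees(s.x[0]),s.x[1],s.cost)
x,z=ax(s.x[0]);J=C+x*(.1+s.x[1]);print('jaw',J)
xc,zc=ax(np.radians(35));K=np.array([.6054,.0588,.22])
for n,P in [('clip',K),('top',K+zc*.009),('topfront',K+zc*.009-xc*.006),('tongue front',K+zc*.013-xc*.006),('topback',K+zc*.009+xc*.006),('axis',K-zc*.024)]: print(n,(q(P)-[175,0])*2.5+[400,0])
d=K-J;t=np.array([np.cos(yw),np.sin(yw),0]);print('delta tool',d@t,-(d@Y),-d[2])
E
```

```text
46.46674011581911 0.015466969378796103 3.821873313614758e-25
jaw [0.58021116 0.06176987 0.27774331]
clip [597.55294194 105.93048411]
top [597.46611627 130.79164753]
topfront [597.5888068  167.16599826]
tongue front [597.55173618 179.35657905]
topback [597.33274952  91.25208963]
axis [597.74827589  49.99967796]
delta tool 0.025345884756392042 0.0009401864491113097 0.0577433062956256
```

```bash
python3 - <<'E'
from h import *
import pickle
from scipy.optimize import least_squares
c=pickle.load(open('w5.pkl','rb'));cs=imaging.get_calibration('side');T=env.get_obs()['tool_pos'];yw=np.radians(-4.6)
Y=np.array([-np.sin(yw),np.cos(yw),0])
def ax(th):
    x=np.array([np.cos(yw)*np.cos(th),np.sin(yw)*np.cos(th),np.sin(th)]);return x,np.cross(x,Y)
C=T-[0,0,.0127]
W=lambda P:proj('wrist',P,c);S=lambda P:proj('side',P,cs)
def f(p):
    x,z=ax(p[0]);B=C+x*p[1]+z*p[2]; sx,sy=p[3],p[4]
    r=[W(B+x*.062+z*.009)-[255.8,200]]
    r+=[(W(B+x*.112+z*.005+Y*(w))[1]-75)*np.array([1,0]) for w in(.015,)]
    tip=(S(B+x*.112+Y*.016)+S(B+x*.112-Y*.016))/2; tail=(S(B-x*.053+Y*.026)+S(B-x*.053-Y*.026))/2
    r+=[tip+[sx,sy]-[252.7,150],tail+[sx,sy]-[214.3,182.3],[p[1]/.01,p[2]/.005],[sx/1.5,sy/1.5]]
    return np.concatenate(r)
s=least_squares(f,[.6,0,0,0,0]);print(np.degrees(s.x[0]),s.x[1:],np.round(s.fun,1))
x,z=ax(s.x[0]);J=C+x*(.1+s.x[1])+z*s.x[2];print('jaw',J)
for th in (30,35,40,45):
    g=lambda p:f(np.r_[np.radians(th),p]);k=least_squares(g,[0,0,0,0]);x,z=ax(np.radians(th));print(th,k.cost,k.x,C+x*(.1+k.x[0])+z*k.x[1])
E
```

```text
37.8162067684545 [ 0.0051199   0.00584346 -0.65779167  0.78531437] [-4.1 -0.4  0.3  0.   0.9 -0.6 -0.6  0.3  0.5  1.2 -0.4  0.5]
jaw [0.58014055 0.06177555 0.26310112]
30 21.570125334207365 [-0.00233298  0.01045098  0.78251223 -0.2049787 ] [0.58003753 0.06178384 0.251917  ]
35 11.946727946462309 [ 0.00226334  0.00757052 -0.11323116  0.3633189 ] [0.58010762 0.0617782  0.25888992]
40 11.384450893070648 [ 0.0074697   0.00442443 -1.09899142  1.1629889 ] [0.58016309 0.06177374 0.26650218]
45 20.857533272760485 [ 1.32842501e-02  8.18641602e-04 -2.16819086e+00  2.19270209e+00] [0.58020555 0.06177032 0.27471561]
```

```bash
python3 -m crank '[{"x":0.004,"y":-0.001,"z":0.006,"turn":0},{"x":0.009,"y":-0.001,"z":0.013,"turn":0},{"x":0.014,"y":-0.001,"z":0.021,"turn":0},{"x":0.014,"y":-0.001,"z":0.021,"turn":0},{"x":0.014,"y":-0.001,"z":0.021,"turn":0},{"x":0.014,"y":-0.001,"z":0.021,"turn":0}]' 0.056 20
python3 - <<'E'
from h import *
import pickle
W=imaging.read_camera('wrist')[:,:,::-1];c=imaging.get_calibration('wrist');pickle.dump(c,open('w6.pkl','wb'))
B=imaging.read_camera('side')[:,:,::-1]
r=lambda i,s:cv2.resize(i,s,interpolation=cv2.INTER_CUBIC)
print(env.get_obs()['tool_pos'])
cv2.imwrite('pics/m6.png',np.hstack([r(W[0:150,200:310],(440,600)),r(B[110:210,220:280],(360,600))]))
E
```

```text
time_s: 10.3
tool_pos: [0.515, 0.0681, 0.1858]
tool_rot: [180.0, -0.0, -4.6]
force: [-0.1, -0.3, -0.7]
grip_width: 0.0559
grasp_force: 5.0
[0.51498284 0.06804831 0.18582291]
```

View pics/m6.png

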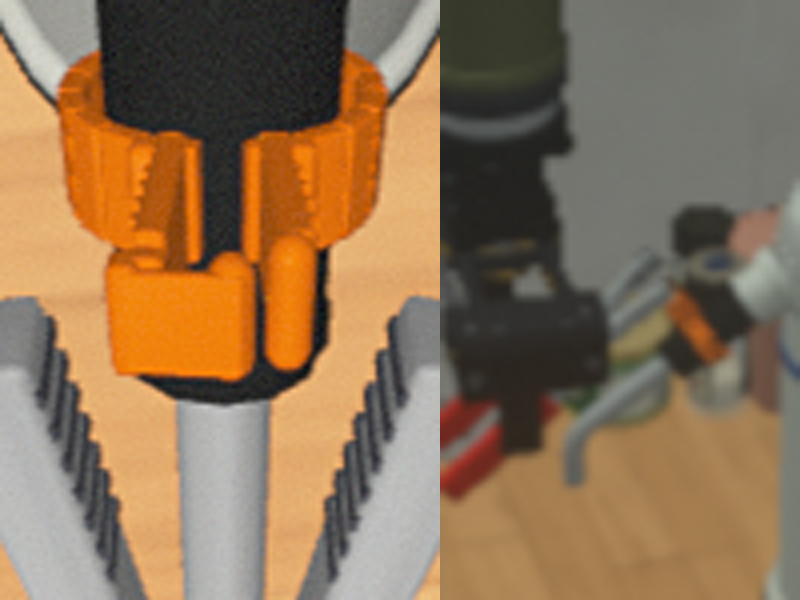

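Close view: jaws are symmetric about column 221 with the ears between them (108–312, centre about 210). The side crop shows the tips need to end about 12 mm beyond the ears. Now I straddle and squeeze.

```bash
python3 -m crank '[{"x":0.004,"y":-0.001,"z":0.003,"turn":0},{"x":0.008,"y":-0.001,"z":0.006,"turn":0},{"x":0.012,"y":-0.001,"z":0.010,"turn":0},{"x":0.016,"y":-0.001,"z":0.013,"turn":0},{"x":0.0195,"y":-0.001,"z":0.016,"turn":0},{"x":0.0195,"y":-0.001,"z":0.016,"turn":0},{"x":0.0195,"y":-0.001,"z":0.016,"turn":0}]'
python3 -m crank '[{"x":0,"y":0,"z":0,"turn":0},{"x":0,"y":0,"z":0,"turn":0},{"x":0,"y":0,"z":0,"turn":0},{"x":0,"y":0,"z":0,"turn":0}]' 0.044 25
```

```text
time_s: 11.28
tool_pos: [0.5344, 0.0675, 0.1696]
tool_rot: [180.0, 0.0, -4.6]
force: [0.1, 0.4, -0.7]
grip_width: 0.0562
grasp_force: 5.0
time_s: 11.78
tool_pos: [0.5342, 0.0671, 0.1694]
tool_rot: [180.0, 0.0, -4.6]
force: [-0.8, -1.4, -1.8]
grip_width: 0.0449
grasp_force: 10.2
```

```bash
python3 -m crank '[{"x":0,"y":0,"z":0,"turn":0},{"x":0,"y":0,"z":0,"turn":0},{"x":0,"y":0,"z":0,"turn":0},{"x":0,"y":0,"z":0,"turn":0},{"x":0,"y":0,"z":0,"turn":0},{"x":0,"y":0,"z":0,"turn":0},{"x":0,"y":0,"z":0,"turn":0},{"x":0,"y":0,"z":0,"turn":0}]' 0.030 25
python3 - <<'E'
from h import *
W=imaging.read_camera('wrist')[:,:,::-1]
cv2.imwrite('pics/m7.png',cv2.resize(W[0:180,180:330],(500,600),interpolation=cv2.INTER_CUBIC))
E
```

```text
time_s: 12.78
tool_pos: [0.5333, 0.0676, 0.1688]
tool_rot: [180.0, 0.2, -4.6]
force: [-5.1, -1.1, -5.0]
grip_width: 0.0311
grasp_force: 25.2
```

View pics/m7.png

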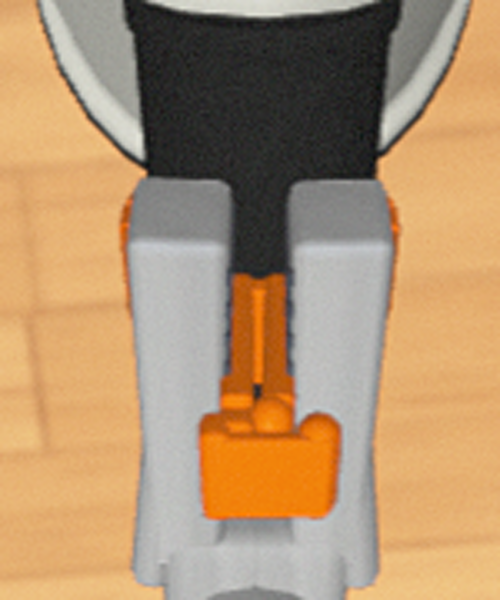

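The jaws are parallel on both ears and the tongue is hooked over the other ear. At 31 mm grip width and 25 N, the clip is shut. Opening to carry width and withdrawing square to the spout.

```bash
python3 -m crank '[{"x":0,"y":0,"z":0,"turn":0},{"x":0,"y":0,"z":0,"turn":0},{"x":0,"y":0,"z":0,"turn":0},{"x":0,"y":0,"z":0,"turn":0},{"x":0,"y":0,"z":0,"turn":0}]' 0.055 20
python3 -m crank '[{"x":-0.006,"y":0,"z":-0.008,"turn":0},{"x":-0.012,"y":0,"z":-0.016,"turn":0},{"x":-0.018,"y":0,"z":-0.026,"turn":0},{"x":-0.028,"y":0,"z":-0.040,"turn":0},{"x":-0.040,"y":0,"z":-0.060,"turn":0},{"x":-0.050,"y":0,"z":-0.090,"turn":0},{"x":-0.050,"y":0,"z":-0.100,"turn":0},{"x":-0.050,"y":0,"z":-0.100,"turn":0}]'
```

```text
time_s: 13.45
tool_pos: [0.5347, 0.0676, 0.1697]
tool_rot: [-180.0, -0.0, -4.6]
force: [0.5, 0.2, -1.2]
grip_width: 0.0548
grasp_force: 5.2
time_s: 14.45
tool_pos: [0.485, 0.0714, 0.2702]
tool_rot: [180.0, -0.1, -4.6]
force: [-0.0, -0.7, -1.6]
grip_width: 0.055
grasp_force: 5.1
```

```bash
python3 -m crank '[{"x":0,"y":0.03,"z":0,"turn":0},{"x":0.01,"y":0.08,"z":0,"turn":0},{"x":0.02,"y":0.13,"z":0,"turn":0},{"x":0.03,"y":0.18,"z":0,"turn":0},{"x":0.03,"y":0.23,"z":0.03,"turn":0},{"x":0.03,"y":0.28,"z":0.07,"turn":0},{"x":0.03,"y":0.31,"z":0.12,"turn":0},{"x":0.03,"y":0.317,"z":0.16,"turn":0},{"x":0.03,"y":0.317,"z":0.19,"turn":0},{"x":0.03,"y":0.317,"z":0.20,"turn":0},{"x":0.03,"y":0.317,"z":0.20,"turn":0},{"x":0.03,"y":0.317,"z":0.20,"turn":0}]'
python3 -m crank '[{"x":0,"y":0,"z":0.008,"turn":0},{"x":0,"y":0,"z":0.014,"turn":0},{"x":0,"y":0,"z":0.020,"turn":0},{"x":0,"y":0,"z":0.026,"turn":0},{"x":0,"y":0,"z":0.032,"turn":0},{"x":0,"y":0,"z":0.038,"turn":0},{"x":0,"y":0,"z":0.043,"turn":0},{"x":0,"y":0,"z":0.048,"turn":0},{"x":0,"y":0,"z":0.048,"turn":0},{"x":0,"y":0,"z":0.048,"turn":0}]'
```

```text
time_s: 15.95
tool_pos: [0.4902, -0.2472, 0.0708]
tool_rot: [179.9, -0.1, -4.6]
force: [0.6, 0.6, 0.1]
grip_width: 0.0553
grasp_force: 5.2
time_s: 17.2
tool_pos: [0.4898, -0.247, 0.0219]
tool_rot: [180.0, -0.1, -4.6]
force: [2.4, 0.1, 1.6]
grip_width: 0.0549
grasp_force: 5.2
```

```bash
python3 -m crank '[{"x":0,"y":0,"z":0,"turn":0},{"x":0,"y":0,"z":0,"turn":0},{"x":0,"y":0,"z":0,"turn":0},{"x":0,"y":0,"z":0,"turn":0},{"x":0,"y":0,"z":0,"turn":0}]' 0.087
python3 -m crank '[{"x":0,"y":0,"z":-0.02,"turn":0},{"x":0,"y":0,"z":-0.06,"turn":0},{"x":0,"y":0,"z":-0.12,"turn":0},{"x":0,"y":0,"z":-0.12,"turn":0},{"x":0,"y":0,"z":-0.12,"turn":0},{"x":0,"y":0,"z":-0.12,"turn":0}]'
python3 - <<'E'
from h import *
# red handles: blobs, seen from scene, side, wrist, projected to z=.009
for n in('scene','side','wrist'):
    c=imaging.get_calibration(n);im=imaging.read_camera(n);h=cv2.cvtColor(im,cv2.COLOR_RGB2HSV)
    m=(((h[...,0]<6)|(h[...,0]>174))&(h[...,1]>170)&(h[...,2]>90)).astype(np.uint8)
    k,_,st,ce=cv2.connectedComponentsWithStats(m)
    for i in range(1,k):
        if st[i,4]>25:
            P=onz(n,*ce[i],.009,c)
            if abs(P[0]-.46)<.1 and abs(P[1]+.25)<.1:
                pts=np.argwhere(_==i)[:,::-1];Q=np.array([onz(n,*p,.009,c) for p in pts]);u,s,v=np.linalg.svd(Q[:,:2]-Q[:,:2].mean(0),full_matrices=False)
                t=(Q[:,:2]-Q[:,:2].mean(0))@v[0];print(n,np.round(P,3),'len',np.ptp(t),'yaw',np.degrees(np.arctan(v[0,1]/v[0,0])))
    np.save(f'{n}8.npy',im)
E
```

```text
time_s: 17.82
tool_pos: [0.4889, -0.2469, 0.0214]
tool_rot: [180.0, 0.0, -4.6]
force: [-0.0, 0.1, 0.3]
grip_width: 0.0865
grasp_force: 0.0
time_s: 18.58
tool_pos: [0.488, -0.2464, 0.1399]
tool_rot: [-179.9, 0.2, -4.6]
force: [0.3, 0.3, 0.1]
grip_width: 0.0874
grasp_force: 0.0
scene [ 0.469 -0.275  0.009] len 0.07950920545078255 yaw -2.9126094203148645
scene [ 0.476 -0.224  0.009] len 0.08015174977815619 yaw -8.783693345502765
side [ 0.477 -0.215  0.009] len 0.07246683665179028 yaw -8.665388767469008
side [ 0.473 -0.267  0.009] len 0.0732915565002413 yaw -0.851680693936273
wrist [ 0.477 -0.221  0.009] len 0.07969817451811828 yaw -7.967702004090894
wrist [ 0.473 -0.274  0.009] len 0.07962177657092034 yaw -1.0666100621444543
```

The handles come out 80 mm long and at the same spot in all three views, so the pliers lie flat and released. Handing in.

```bash
python3 -c "
from cell import env
print(env.sign_off())"
```

```text
the job is handed in; nothing more can be done
None
```

I squeezed the clip shut with the pliers, laid them flat on the worktop well clear of the filter, and handed the job in at about 19 s; no verdict came back. After releasing I did not re-check the clip, and I never re-measured the tumbler, mug, lemon and garlic, though nothing was moved near them.

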